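# Run a variac test set up from zero to the set voltage

## Robot

A 7-joint arm with a two-finger parallel gripper is mounted at the origin on the work surface. World frame = base frame: x ahead of the robot, y to its left, z up, the work surface at z = 0. Lengths are in mm, angles in rad, forces in N, time in s.
With the tool pointing down it reaches from about 400 to 900 mm from the base axis. Payload 5.5 kg.
Tool frame: the origin (TCP) lies on the centre line of the jaws, within the pads' length; the fingertips stand 25 mm ahead of it and the grasp point (between the pads) lies 6 mm ahead of it; z points along the fingers, y is the line along which they close (so a half turn about z gives the same grasp; the last joint's range is limited). The gripper opens to 92 mm and grips with 3 to 60 N. Pads are 19 mm wide; open, the fingers measure 130 mm over their backs; the gripper's body (75 mm by 190 mm) begins 47 mm behind the grasp point.
Start: joints at [1.469, 0.501, -0.427, 1.55, 0.221, 1.138, -0.21], TCP at [231.929, -607.214, 217.829] pointing down, gripper open.
Joint ranges: [-2.88, 2.88], [-0.31, 2.03], [-1.54, 1.56], [0.2, 2.42], [-1.41, 4.55], [0.19, 2.02], [-2.57, 2.57]. Speed limits (rad/s): [2.57, 2.57, 3.14, 3.14, 3.14, 3.14, 3.14].

## Interface

Orientations are given as [roll, pitch, yaw] about the fixed x, y, z axes, in that order (R = Rz(yaw) Ry(pitch) Rx(roll)).
In Python, from workcell import ctrl, camera, models gives the robot as it stands.
- The arm moves only by the shell command python3 -m crank 'ROWS' [OPENING] [FORCE]. ROWS is JSON, one flat list of numbers, 4 for each row, row after row: the shift along the tool's x, y, z in mm, then the turn about the tool's z in rad. A call has exactly 10 rows; each row is the pose to reach, as a shift and turn from the pose commanded when the call began, along the tool's axes at that moment; what a row does not reach only later rows make up. A row lasts 1/10 s, in which the tool goes at most 50 mm and 8.59 degrees, less where a joint would pass 70% of its speed; a pose out of reach is approached as far as the arm can. A call with a gripper value outside its range is refused whole. OPENING is the finger opening in mm, from 0 to 91.8, set as the call begins (- or left out, the last holds). The fingers move at their own pace and stop on an object; FORCE is the grip in N (left out, the last holds). Time passes only in rows, so rows that repeat a pose let the fingers close, or fill a call up. It gives the time, the measured TCP pose, the force, the opening and the grip force at its end, in the units of the state.
- ctrl.sense(): the state, without advancing time (a new reading comes with each control period).
- camera(name): name is "scene" or "top"; returns a dict with "pixels" (420x560x3 uint8, blue, green, red), "fx", "fy", "cx", "cy" (pixels), "R" (3x3) and "t" (3): a world point X has camera coordinates R X + t. Camera axes: x right, y down, z forward; pixel columns grow to the right and rows downward; lengths in mm; the calibration is good to about 2 mm. A picture is of the moment at which its call begins. There is no depth.
- ctrl.job_done(): hands the job in; it is judged then, once.
Trained networks look in a picture, given as the dict that the camera call returned (one of the last four; its "shot" number tells which), for a name from the list of things; names that differ only in an ending like _2 or _b are one class to them, and where a whole thing is asked for, a point or a joint stands for the part that bears it (a point fixed in the world has none). Each returns a list of dicts, best first, with "conf" (0 to 1); they miss things now and then, are a little off and sometimes report something else, mostly with a low value. They report only what shows in the picture. A call takes as long as a camera call.
- models.cut_out(picture, name): "pixels" (420x560 bool, what is visible of it) and "box" ([left, top, width, height] in pixels, round what is visible of it).
- models.pinpoint(picture, name): "uv" ([column, row] in pixels: a listed point, or the origin of a listed thing).
The state is a dict: "time": time; "qpos": joint angles; "qd": joint speeds; "joint_torque": joint torques, N m; "tcp_pos": TCP position; "orientation": TCP orientation; "wrist_force": force on the tool from outside, world axes, zero at the start; "torque": the same for the moment, N m; "opening": finger opening in mm; "grip_force": force on a finger pad.
Only numpy, scipy, OpenCV 4.12 (cv2) and the standard library are available. Lean on these libraries where they do the work, as an engineer would, in place of code of your own. Each camera call takes 0.05 s, during which the arm holds its last target. There are 200 camera calls.

## Task

The variac on the bench test set was left part-way up. Push its three-armed handwheel round anticlockwise, as seen from above, until it comes up against its zero stop, then run it up clockwise until the meter needle points at the set hand, without ever carrying the needle past the hand. Do not lean hard on the set or its stop, leave everything else where it is, and take your hand away with the needle standing on the mark.

Things in the scene. Friction and masses are not known exactly. Their poses are not given: they have to be found in the camera images.
- test_set: portable variac test set: a heavy grey steel case that does not move, 260 mm deep along its x, 420 mm wide along its y, flat level panel 120 mm above the bench. Origin: centre of its underside, x away from the robot, y left, z up. Handwheel on the right (-y) half of the panel, meter on the left half. Posts, a fuse cap and a rocker switch, at most 22 mm high, stand 26 mm in from the front (-x) edge
- wheel_axis (a point): where the handwheel's vertical axis meets the panel, 120 mm above the bench; fixed to the case, does not turn. Black plastic wheel: hub of 21 mm radius, 43 mm high (28 mm radius below 20 mm), with three equal arms 120 degrees apart, 16 mm wide, reaching 68 mm from the axis, ending in round 24 mm knobs. Arms lie 14 to 40 mm above the panel, open gaps between; dial plate below is 2 mm thick
- wheel_top (a point): point on the wheel's axis, on top of the hub, 43 mm above the panel; does not turn. Which way the arms point differs each time and is not reported: look or feel for them. Clockwise from above raises the needle, 320 degrees from zero stop to full; it turns stiffly (about 0.2 Nm, 4 to 5 N at an arm) and stays where it is left. At the zero stop it turns no further anticlockwise
- needle (a joint): reading of the meter's long thin black needle (90 mm from pivot to tip), rad: 0 at the zero mark on the left end of the scale, 1.571 at full scale on the right. It moves clockwise with the wheel, 0.281 rad for each rad of the wheel, and reads 0 when the wheel is at its zero stop
- set_hand (a joint): where the set hand stands, same scale and zero as the needle, rad. The set hand is a small dark arrow-shaped flag, 13 mm long and 11 mm wide at its outer end, just outside the scale, pointing inwards at the mark the needle must reach. It stays put, always higher up the scale than the needle starts
- needle_tip (a point): the tip of the needle, under the meter window, 129 mm above the bench. Its x axis points along the needle, outwards
- set_tip (a point): the inner point of the set hand, 92 mm from the meter pivot, 129 mm above the bench. Its x axis points outwards from the pivot, y towards lower readings; when the needle is on the mark, the needle tip lies 2 mm inwards of it
- meter_pivot (a point): pivot of needle and set hand, 130 mm above the bench, near the meter's near side. The meter has a black frame 150 mm deep, 186 mm wide and 20 mm high around a white scale plate. A carrying handle sticks out 33 mm from each end of the case, 85 mm above the bench
- driver_a: bystander: screwdriver 190 mm long, black handle 32 mm thick along its -x, lying on the bench near the left end of the test set; origin under its middle
- coil_module: bystander: aluminium plate 150 x 190 mm with four steel and yellow coil blocks, 76 mm high in all, left of the test set; origin at the centre of its underside
- heat_sink: bystander: finned aluminium heat sink 50 x 90 x 27 mm lying on the panel's front edge before the meter; origin at the centre of its underside
- spray_can: bystander: steel can 64 mm across, 190 mm high, right of the test set; origin at its foot
- parts_bin: bystander: open black bin 150 x 100 x 60 mm, right of the test set; origin at the centre of its underside
- tape_roll: bystander: cardboard ring 90 mm across, 24 mm high, lying on the bench to the right, nearer the robot; origin at the centre of its underside
- driver_b: bystander: screwdriver like the first, lying across the bench between the robot and the test set, towards the left; origin under its middle

How it is judged (in metres and radians):
On the way:
1. the wheel is wound down to its zero stop, the needle on zero (within 0.015 rad) (value of joint needle below 0.015 rad), for 0.2 s.
At the end, for the whole second after the job is handed in: after a visit to the zero stop, the needle rests within 0.03 rad (under 3 mm at its tip) of the set hand, the wheel still (angle between the x axis of needle_tip and the x axis of set_tip, either way round below 0.03 rad and velocity of joint needle between -0.02 and 0.02 rad/s); the robot touches nothing.
It fails at once if the needle is carried past the set hand by more than 4 mm at its tip (y of needle_tip in the frame of set_tip below -0.004 m).
It fails at once if the test set or its wheel is pressed or pushed with more than 50 N (contact force between anything else and test_set above 50 N).
It fails at once if a bystander is moved by more than 25 mm (distance of any of driver_a, coil_module, heat_sink, spray_can, parts_bin, tape_roll, driver_b from where it was at the start of the episode above 0.025 m).
It also fails if it takes over 72 s, if anything falls off the work surface, if the arm or the gripper's body presses on something with over 40 N, if the wrist force passes 120 N, or if a joint passes its speed limit or range.

## Working session

There is one attempt and no reset: what is moved stays moved. The work goes in short steps, Python scripts to look and compute and a shell command to move; the robot and the scene stay as the last step left them, time stands still between calls to the robot, and variables do not carry over. Pictures are saved under pics/ and viewed, at most 10 in all, crops included, and the job is handed in when it is done.

```bash
mkdir -p pics; cat > h.py <<'E'
import numpy as np, cv2
from workcell import ctrl, camera, models
def shot(n,fn=None):
    p=camera(n)
    if fn: cv2.imwrite('pics/'+fn,p['pixels'])
    return p
def ray(p,uv):
    d=np.linalg.inv(np.array(p['R']))@np.array([(uv[0]-p['cx'])/p['fx'],(uv[1]-p['cy'])/p['fy'],1])
    o=-np.array(p['R']).T@np.array(p['t']); return o,d/np.linalg.norm(d)
def atz(p,uv,z):
    o,d=ray(p,uv); return o+d*(z-o[2])/d[2]
def proj(p,X):
    c=np.array(p['R'])@np.array(X)+np.array(p['t']); return np.array([p['fx']*c[0]/c[2]+p['cx'],p['fy']*c[1]/c[2]+p['cy']])
def tri(ps,uvs):
    A=np.zeros((3,3));b=np.zeros(3)
    for p,uv in zip(ps,uvs):
        o,d=ray(p,uv);M=np.eye(3)-np.outer(d,d);A+=M;b+=M@o
    X=np.linalg.solve(A,b); return X,[np.linalg.norm((np.eye(3)-np.outer(d,d))@(X-o)) for o,d in (ray(p,u) for p,u in zip(ps,uvs))]
E
python3 - <<'E'
from h import *
s=shot('scene','s0.png');t=shot('top','t0.png')
np.set_printoptions(precision=1,suppress=True)
for n in ['test_set','wheel_axis','wheel_top','needle_tip','set_tip','meter_pivot','heat_sink','spray_can','parts_bin','tape_roll','coil_module']:
    a=models.pinpoint(s,n);b=models.pinpoint(t,n)
    print(n,[(x['uv'],round(x['conf'],2)) for x in a[:1]],[(x['uv'],round(x['conf'],2)) for x in b[:1]],end=' ')
    if a and b: print(*tri([s,t],[a[0]['uv'],b[0]['uv']]))
    else: print()
print(ctrl.sense())
E
```

```text
test_set [([277.6, 259.4], 0.68)] [([317.8, 170.9], 0.73)] [606.4  -9.1  -2.4] [np.float64(1.1979739062622898), np.float64(1.1979739062622832)]
wheel_axis [([246.2, 258.0], 0.56)] [([369.2, 165.8], 0.71)] [ 603.4 -123.1  121.2] [np.float64(2.6738554411035436), np.float64(2.6738554411034885)]
wheel_top [([243.8, 245.5], 0.9)] [([372.6, 163.8], 0.75)] [ 601.  -123.6  166. ] [np.float64(4.1071672844940865), np.float64(4.1071672844941505)]
needle_tip [([292.5, 198.3], 0.63)] [([371.7, 165.4], 0.59)] [624.1 -68.4 289.7] [np.float64(48.69176040328126), np.float64(48.69176040328139)]
set_tip [] [] 
meter_pivot [([292.1, 196.4], 0.61)] [([278.2, 178.6], 0.85)] [572.8  90.7 132.6] [np.float64(0.06688746845981733), np.float64(0.06688746846000683)]
heat_sink [([279.3, 187.8], 0.8)] [([275.1, 202.1], 0.62)] [520.9  99.6 124.7] [np.float64(3.079353631598552), np.float64(3.0793536315985204)]
spray_can [([180.6, 346.9], 0.96)] [([442.6, 177.8], 0.59)] [ 588.1 -336.5    2.3] [np.float64(4.0846518356165795), np.float64(4.084651835616509)]
parts_bin [([146.3, 308.9], 0.77)] [([437.2, 234.6], 0.77)] [ 443.9 -321.    -5.8] [np.float64(2.027381241159064), np.float64(2.027381241159137)]
tape_roll [([132.3, 266.3], 0.59)] [([412.3, 280.9], 0.98)] [ 320.5 -258.2   -6.8] [np.float64(0.009800790293398429), np.float64(0.009800790293429453)]
coil_module [([374.1, 187.4], 0.72)] [([169.9, 148.2], 0.83)] [667.7 388.2  -6.9] [np.float64(2.2611223585809435), np.float64(2.2611223585807543)]
{'time': 1.2, 'qpos': array([ 1.5,  0.5, -0.4,  1.6,  0.2,  1.1, -0.2]), 'qd': array([ 0., -0.,  0., -0., -0.,  0., -0.]), 'joint_torque': array([ -0. , -56.6,  -5.8, -27.9,  -0.1,   0. ,  -0. ]), 'tcp_pos': array([ 231.9, -607.2,  217.8]), 'orientation': array([ 3.1, -0. ,  0.4]), 'wrist_force': array([-0.1, -0.8,  1. ]), 'torque': array([ 0., -0., -0.]), 'grip_force': 0.0, 'opening': 91.91111940532485}
```

```bash
python3 - <<'E'
import cv2,numpy as np
t=cv2.imread('pics/t0.png');s=cv2.imread('pics/s0.png')
a=cv2.resize(t[110:230,220:420],(800,480),interpolation=cv2.INTER_CUBIC);cv2.imwrite('pics/t0c.png',a)
a=cv2.resize(s[150:300,180:380],(800,600),interpolation=cv2.INTER_CUBIC);cv2.imwrite('pics/s0c.png',a)
E
```

```text
(no output)
```

View pics/t0c.png

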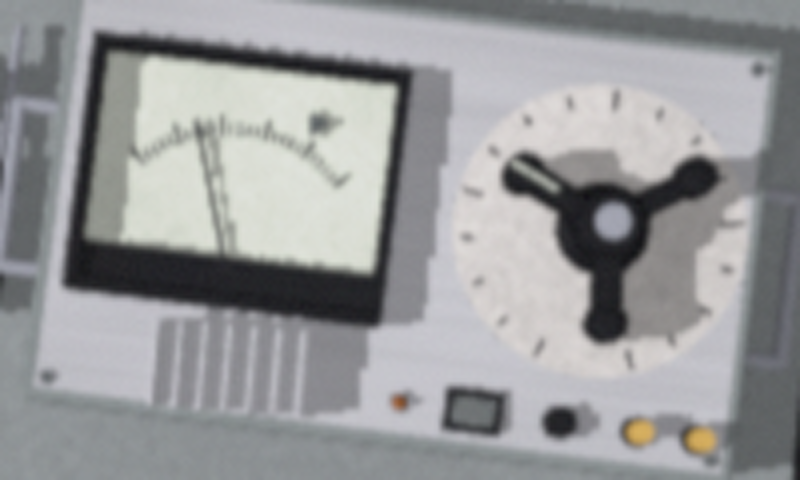

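View pics/s0c.png

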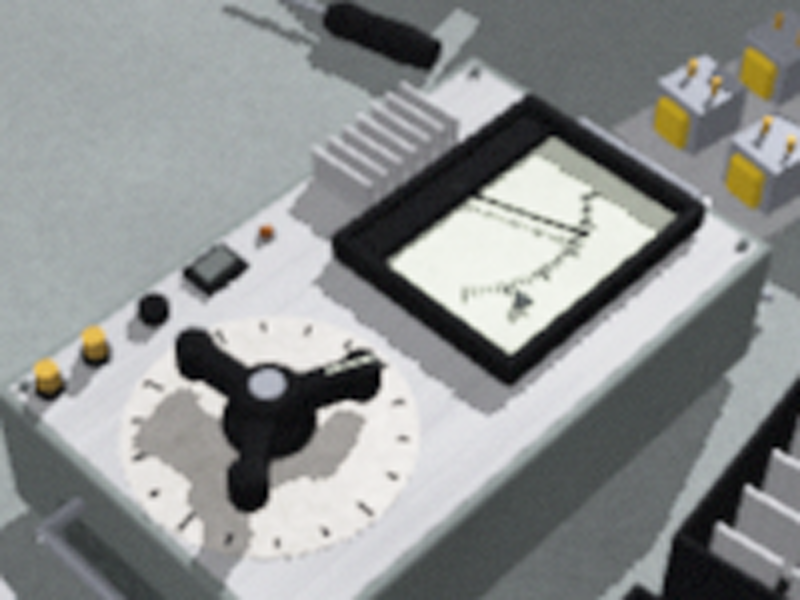

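View pics/t0.png

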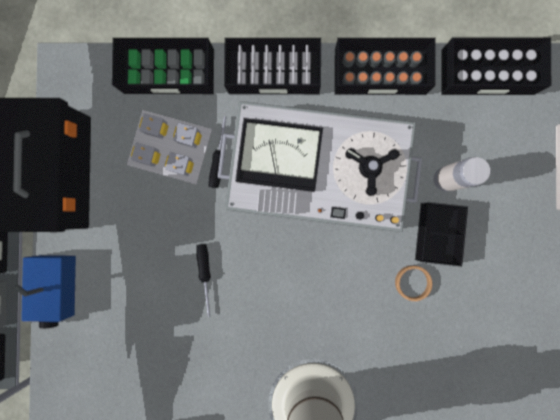

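The top view shows the needle from about (225,255) to (198,122) in the crop, so at a low reading. The set hand is at about (322,120). The knobs are at (525,175), (698,177) and (605,322) around the hub at (605,228). The scene view agrees. Next I'll rectify the meter and measure angles.

```bash
cat >> h.py <<'E'
def rect(p,c,yaw,z,half=(95,100),res=0.5,back=30):
    # case-aligned top view around c: columns -> -y case, rows -> -x case
    n=int(190/res); 
    X=np.array([[c[0],c[1]]]*4,float); src=[];dst=[]
    for a,b in [(-40,-95),(-40,95),(130,-95),(130,95)]:
        w=[c[0]+np.cos(yaw)*a-np.sin(yaw)*b,c[1]+np.sin(yaw)*a+np.cos(yaw)*b,z]
        src.append(proj(p,w));dst.append([(95-b)/res,(130-a)/res])
    H=cv2.getPerspectiveTransform(np.float32(src),np.float32(dst))
    return cv2.warpPerspective(p['pixels'],H,(int(190/res),int(170/res)),flags=cv2.INTER_CUBIC)
E
python3 - <<'E'
from h import *
np.set_printoptions(precision=3,suppress=True)
s=shot('scene');t=shot('top')
C=lambda u,v:(220+u/4,110+v/4)
f=[atz(t,C(48,376),120),atz(t,C(712,458),120),atz(t,C(758,68),120)]
print('screws',f,np.linalg.norm(f[1]-f[0]),np.linalg.norm(f[2]-f[1]))
d=f[0]-f[1]; yaw=np.arctan2(-d[0],d[1]); d2=f[2]-f[1]; print('yaw',yaw,np.arctan2(d2[1],d2[0]))
hub=[models.pinpoint(t,'wheel_axis')[0]['uv'],models.pinpoint(s,'wheel_axis')[0]['uv']]
ax=(atz(t,hub[0],120)+atz(s,hub[1],120))/2; print('axis',atz(t,hub[0],120),atz(s,hub[1],120))
for k in [(525,175),(698,177),(605,322),(612,222)]:
    w=atz(t,C(*k),160 if k[0]!=612 else 163); print('knob',w,np.hypot(*(w-ax)[:2]),np.degrees(np.arctan2(*(w-ax)[[1,0]])))
Cs=lambda u,v:(180+u/4,150+v/4)
for k in [(192,350),(362,375),(248,490),(268,384)]:
    w=atz(s,Cs(*k),160 if k[0]!=268 else 163); print('knobS',w,np.hypot(*(w-ax)[:2]),np.degrees(np.arctan2(*(w-ax)[[1,0]])))
pv=[atz(p,models.pinpoint(p,'meter_pivot')[0]['uv'],130) for p in (s,t)];print('piv',pv)
pv=(pv[0]+pv[1])/2
a=[rect(p,pv,yaw,129) for p in (t,s)]
im=np.hstack(a); cv2.imwrite('pics/m0.png',im); print(im.shape)
for p in (s,t):
  for n in ('needle_tip','set_tip'):
    for r in models.pinpoint(p,n)[:3]:
        w=atz(p,r['uv'],129)-pv; print(n,r['uv'],r['conf'],np.hypot(*w[:2]),np.arctan2(w[1],w[0])-yaw)
E
```

```text
screws [array([513.394, 199.194, 120.   ]), array([ 468.993, -188.959,  120.   ]), array([ 697.139, -214.881,  120.   ])] 390.6847599089813 229.61407400247117
yaw -0.1138946744814192 -0.11313289789858962
axis [ 450.842 -280.25   120.   ] [ 597.369 -114.824  120.   ]
knob [627.144 -74.062 160.   ] 160.81925016429798 50.15543057017658
knob [ 626.605 -170.678  160.   ] 105.95989278093694 14.683611313964681
knob [ 544.86  -119.203  160.   ] 81.03663008136074 75.16089765508897
knob [ 600.614 -122.267  163.   ] 107.32661164714922 44.532591143605686
knobS [ 551.294 -127.528  160.   ] 75.10257604783189 68.77598297798508
knobS [638.563 -81.87  160.   ] 162.72478282519447 45.300999436954584
knobS [ 639.169 -180.715  160.   ] 116.28627722015408 8.317818435163186
knobS [ 602.782 -121.223  163.   ] 109.60729229193271 44.126676341586375
piv [array([574.582,  88.086, 130.   ]), array([572.526,  92.594, 130.   ])]
(340, 760, 3)
set_tip [278.2, 204.5] 0.27 60.72609899853768 -3.0251624116863614
```

View pics/m0.png

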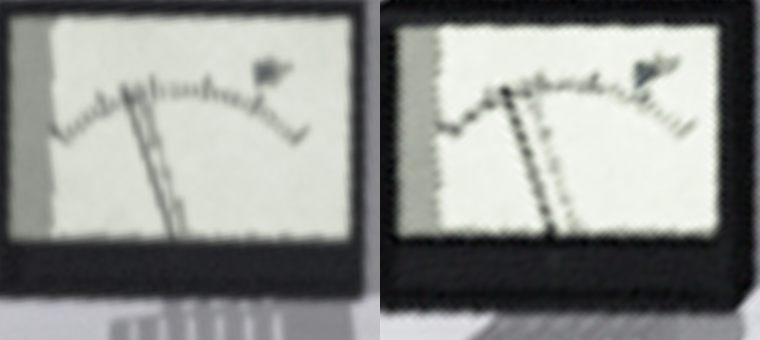

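Both rectified views put the pivot at column 180, row 260. The needle is about 17.6° left of the case's x axis, a reading near 0.476 rad. The set hand is about 24.4° right, near 1.21 rad. From zero the wheel needs about 97° anticlockwise, then about 247° clockwise. The axis is near (602,-122), with arms at about 58.7°, -61.3° and 178.7°. First I'll move above the wheel.

```bash
cat >> h.py <<'E'
def go(X,yaw=None):
    s=ctrl.sense(); o=s['orientation']; y=o[2]; d=np.array(X)-s['tcp_pos']
    r=[d[0]*np.cos(y)+d[1]*np.sin(y), d[0]*np.sin(y)-d[1]*np.cos(y), -d[2], 0]
    if yaw is not None: r[3]=-(yaw-y)
    print('time',round(s['time'],2),'tcp',s['tcp_pos'].round(1),'rpy',o.round(4),'q',s['qpos'].round(2),'F',s['wrist_force'].round(1),'open',round(s['opening'],1)); print('shift',np.round(r,3))
E
python3 -c "
from h import *
go([602,-122,265])"
```

```text
time 1.7 tcp [ 231.9 -607.2  217.8] rpy [-3.1416 -0.      0.3648] q [ 1.47  0.5  -0.43  1.55  0.22  1.14 -0.21] F [ 0.2 -0.7 -0.3] open 91.8
shift [ 518.835 -321.248  -47.19     0.   ]
```

```bash
python3 -m crank '[0,0,-40,0, 20,-12,-47,0, 60,-37,-47,0, 100,-62,-47,0, 140,-87,-47,0, 180,-111,-47,0, 220,-136,-47,0, 260,-161,-47,0, 300,-186,-47,0, 340,-210,-47,0]' 36 10; python3 -c "
from h import *
go([602,-122,265])"
```

```text
time: 2.7
tcp_pos: [475.7, -287.2, 265.2]
orientation: [3.141, -0.0, 0.365]
wrist_force: [1.4, -1.0, 0.3]
opening: 36.3
grip_force: 0.0
time 2.7 tcp [ 475.7 -287.2  265.2] rpy [ 3.1406e+00 -4.0000e-04  3.6540e-01] q [ 1.    0.31 -0.61  1.73  0.19  1.16 -0.88] F [ 1.4 -1.   0.3] open 36.3
shift [ 1.77000e+02 -1.09156e+02  1.54000e-01  0.00000e+00]
```

```bash
python3 -m crank '[37,-12,0,-0.14, 74,-24,0,-0.28, 111,-36,0,-0.42, 148,-49,0,-0.56, 186,-62,0,-0.7, 186,-62,0,-0.84, 186,-62,0,-0.98, 186,-62,0,-1.12, 186,-62,0,-1.26, 186,-62,0,-1.4]' ; python3 - <<'E'
from h import *
go([626,-166,265],np.radians(118.7))
t=shot('top');s=shot('scene')
# side-by-side zoom of wheel region
c=[]
for p in (t,s):
    u=proj(p,[602,-122,155]); u=u.astype(int); q=p['pixels'][u[1]-40:u[1]+40,u[0]-50:u[0]+50]
    c.append(cv2.resize(q,(400,320),interpolation=cv2.INTER_CUBIC))
cv2.imwrite('pics/w1.png',np.hstack(c))
for p in (t,s):
    for n in ('wheel_axis','wheel_top'):
        r=models.pinpoint(p,n); 
        if r: print(n,r[0]['uv'],r[0]['conf'],atz(p,r[0]['uv'],120 if n=='wheel_axis' else 163))
E
```

```text
time: 3.7
tcp_pos: [626.3, -164.4, 264.8]
orientation: [3.141, 0.0, 1.771]
wrist_force: [-0.0, -0.9, 0.5]
opening: 35.8
grip_force: 0.0
time 3.7 tcp [ 626.3 -164.4  264.8] rpy [3.1413e+00 1.0000e-04 1.7714e+00] q [ 0.82  0.58 -0.91  1.49  0.47  1.3   0.07] F [-0.  -0.9  0.5] open 35.8
shift [-1.493 -0.566 -0.171 -0.3  ]
wheel_axis [369.7, 165.6] 0.75 [ 606.02506158 -122.65162196  120.        ]
wheel_top [373.2, 163.2] 0.76 [ 605.77031039 -122.68705352  163.        ]
wheel_axis [247.1, 259.7] 0.9 [ 605.527429   -126.58021072  120.        ]
wheel_top [247.5, 244.9] 0.75 [ 601.64054446 -118.1519072   163.        ]
```

View pics/w1.png

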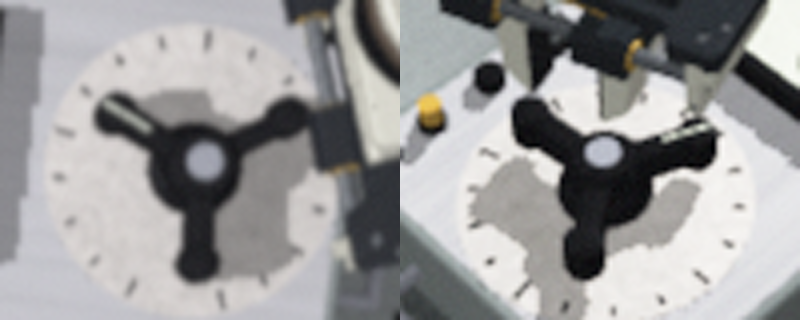

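```bash
python3 -m crank '[-1,1,0,-0.14, -1,1,0,-0.28, -1,1,20,-0.305, -1,1,40,-0.305, -1,1,60,-0.305, -1,1,70,-0.305, -1,1,80,-0.305, -1,1,88,-0.305, -1,1,95,-0.305, -1,1,102,-0.305]' 46 10; python3 - <<'E'
from h import *
go([627,-166.4,163],np.radians(118.7))
t=shot('top');s=shot('scene')
c=[]
for p in (t,s):
    u=proj(p,[610,-130,155]); u=u.astype(int); q=p['pixels'][u[1]-40:u[1]+40,u[0]-50:u[0]+50]
    c.append(cv2.resize(q,(400,320),interpolation=cv2.INTER_CUBIC))
cv2.imwrite('pics/w2.png',np.hstack(c))
E
```

```text
time: 5.0
tcp_pos: [627.8, -166.2, 162.8]
orientation: [3.141, 0.001, 2.07]
wrist_force: [0.2, 0.1, 0.3]
opening: 46.0
grip_force: 0.0
time 5.0 tcp [ 627.8 -166.2  162.8] rpy [3.1410e+00 6.0000e-04 2.0696e+00] q [ 0.83  0.7  -0.91  1.59  0.59  1.15  0.28] F [0.2 0.1 0.3] open 46.0
shift [ 0.236 -0.799 -0.154 -0.002]
```

View pics/w2.png

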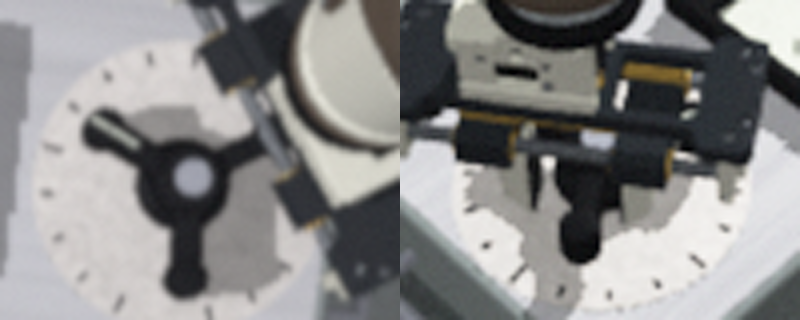

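The fingers straddle the -61° arm with no force. Now I'll wind anticlockwise 60°.

```bash
python3 -m crank '[0.3,5.2,0,-0.105, 1.1,10.4,0,-0.209, 2.4,15.5,0,-0.314, 4.3,20.3,0,-0.419, 6.7,25,0,-0.524, 9.5,29.4,0,-0.628, 12.8,33.5,0,-0.733, 16.5,37.2,0,-0.838, 20.6,40.5,0,-0.942, 25,43.3,0,-1.047]' 34 10; cat >> h.py <<'E'
AX=np.array([603,-122.5])
def st():
    s=ctrl.sense(); d=s['tcp_pos'][:2]-AX; a=np.arctan2(d[1],d[0]); F=s['wrist_force']
    r=d/np.hypot(*d); print('t',round(s['time'],2),'r',np.hypot(*d).round(1),'arm ang',np.degrees(a).round(1),'yaw-180',np.degrees((s['orientation'][2]-np.pi+np.pi)%(2*np.pi)-np.pi).round(1),'z',s['tcp_pos'][2].round(1),'Frad',(F[:2]@r).round(1),'Ftan',(F[1]*r[0]-F[0]*r[1]).round(1),'Fz',F[2].round(1),'q7',s['qpos'][6].round(2),'open',round(s['opening'],1))
def meter(fn=None,yaw=-0.1135,pv=(573.5,90.3)):
    t=shot('top');s=shot('scene')
    im=np.hstack([rect(p,pv,yaw,129) for p in (t,s)])
    if fn: cv2.imwrite('pics/'+fn,im)
    return im
E
python3 -c "
from h import *
st(); meter('m1.png')"
```

```text
time: 6.1
tcp_pos: [653.9, -123.5, 163.4]
orientation: [-3.141, 0.001, 3.121]
wrist_force: [0.3, 0.5, 0.4]
opening: 33.9
grip_force: 0.0
t 6.1 r 50.9 arm ang -1.2 yaw-180 -1.2 z 163.4 Frad 0.3 Ftan 0.5 Fz 0.4 q7 1.16 open 33.9
```

View pics/m1.png

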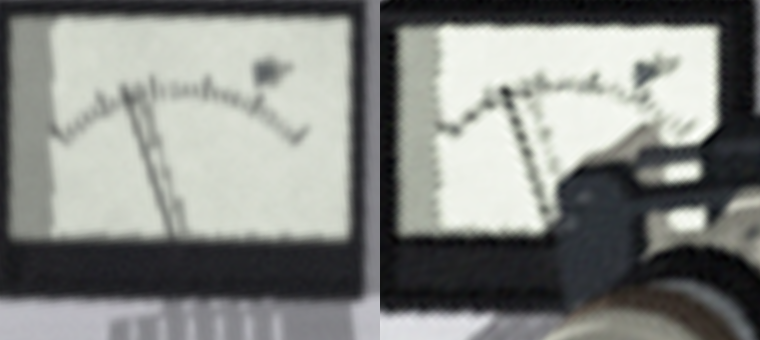

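The needle hasn't moved: the tip is still at (125,88) in the top rectification, and the tangential force is nil. I'll check the wheel's arm directions numerically.

```bash
cat >> h.py <<'E'
def arms(p,z=160,ax=AX,rs=(40,46,52,58)):
    g=p['pixels'].max(2).astype(np.float32); out=[]
    for a in range(-180,180,4):
        v=[]
        for r in rs:
            u=proj(p,[ax[0]+r*np.cos(np.radians(a)),ax[1]+r*np.sin(np.radians(a)),z]); v.append(cv2.getRectSubPix(g,(1,1),(float(u[0]),float(u[1])))[0,0])
        out.append((a,int(np.mean(v))))
    return out
E
python3 -c "
from h import *
for n in ('top','scene'):
    p=shot(n); print(n,' '.join(f'{a}:{v}' for a,v in arms(p)))
for z in (120,):
  p=shot('top')
  r=models.cut_out(p,'wheel_top'); print([(x['conf'],x['box']) for x in r[:2]])
"
```

```text
top -180:34 -176:39 -172:88 -168:130 -164:136 -160:137 -156:138 -152:136 -148:135 -144:134 -140:135 -136:136 -132:138 -128:142 -124:148 -120:153 -116:159 -112:162 -108:162 -104:154 -100:146 -96:142 -92:135 -88:135 -84:136 -80:135 -76:115 -72:62 -68:35 -64:35 -60:35 -56:43 -52:77 -48:132 -44:147 -40:132 -36:125 -32:119 -28:117 -24:107 -20:102 -16:109 -12:125 -8:125 -4:83 0:65 4:57 8:53 12:52 16:52 20:52 24:53 28:52 32:50 36:52 40:66 44:88 48:97 52:63 56:73 60:139 64:94 68:44 72:48 76:127 80:190 84:204 88:204 92:202 96:204 100:204 104:204 108:204 112:204 116:202 120:202 124:202 128:202 132:203 136:201 140:200 144:200 148:201 152:200 156:197 160:180 164:110 168:43 172:36 176:35
scene -180:41 -176:43 -172:44 -168:43 -164:48 -160:47 -156:41 -152:39 -148:39 -144:41 -140:62 -136:82 -132:91 -128:102 -124:114 -120:125 -116:133 -112:140 -108:143 -104:147 -100:149 -96:150 -92:152 -88:151 -84:148 -80:148 -76:145 -72:109 -68:80 -64:85 -60:87 -56:92 -52:100 -48:110 -44:114 -40:127 -36:125 -32:117 -28:129 -24:145 -20:140 -16:135 -12:133 -8:138 -4:137 0:128 4:127 8:122 12:118 16:112 20:120 24:107 28:49 32:38 36:43 40:45 44:42 48:42 52:41 56:45 60:46 64:37 68:33 72:40 76:76 80:120 84:141 88:145 92:138 96:120 100:122 104:131 108:138 112:144 116:147 120:147 124:147 128:147 132:147 136:146 140:147 144:140 148:121 152:108 156:107 160:117 164:110 168:105 172:46 176:36
[(0.71, [215.6, 99.3, 204.9, 133.3])]
```

```bash
python3 - <<'E'
from h import *
st(); s=ctrl.sense(); y=s['orientation'][2]; P=s['tcp_pos']; tx=np.array([np.cos(y),np.sin(y),0]); ty=np.array([np.sin(y),-np.cos(y),0])
c=[]
for n in ('top','scene'):
    p=shot(n); u0=proj(p,[620,-122,160]).astype(int); q=p['pixels'][u0[1]-45:u0[1]+45,u0[0]-40:u0[0]+40]
    q=cv2.resize(q,(400,450),interpolation=cv2.INTER_CUBIC)
    def dot(X,col):
        u=(proj(p,X)-u0+[40,45])*5; cv2.circle(q,(int(u[0]),int(u[1])),3,col,-1)
    for sg in (-1,1):
        for o in (17,36):
            dot(P+sg*o*ty-[0,0,25],(0,0,255))
            dot(P+sg*o*ty,(0,255,0))
    for a in (-61.3,58.7,178.7): dot([603+68*np.cos(np.radians(a)),-122.5+68*np.sin(np.radians(a)),160],(255,0,0))
    c.append(q)
cv2.imwrite('pics/d1.png',np.hstack(c))
E
```

```text
t 6.4 r 50.6 arm ang -1.9 yaw-180 -1.6 z 163.0 Frad -0.2 Ftan 0.1 Fz 1.2 q7 1.15 open 33.8
```

View pics/d1.png

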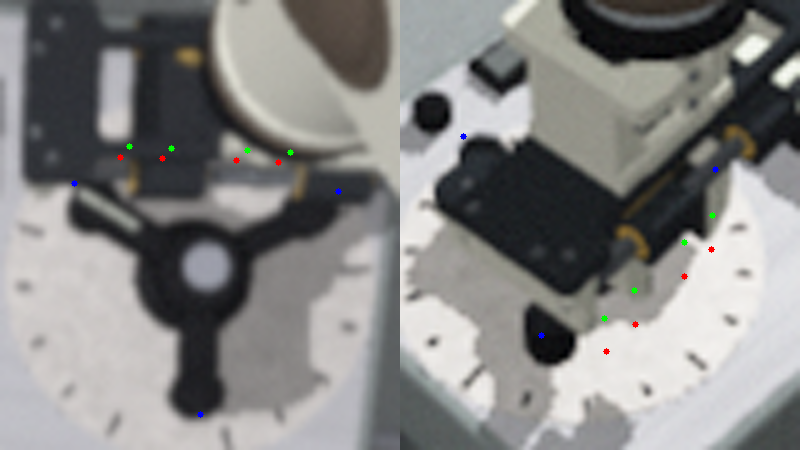

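The arms are still at about -62° and 177°. In the scene view the fingertips show 25–30 mm higher than the dots I predicted: finger ends at about (635,295) against (620,337). So they passed over the arm. I'll lift, go back over the arm and lower further, carefully.

```bash
sed -i 's/^AX=.*/AX=np.array([601.5,-122])/' h.py; python3 -m crank '[0,0,-20,0, 0.5,-7.4,-20,0.148, 2.2,-14.6,-20,0.297, 4.9,-21.5,-20,0.445, 8.5,-28,-20,0.593, 13.1,-33.8,-20,0.742, 18.5,-38.9,-20,0.89, 26.4,-42.7,-20,1.047, 26.4,-42.7,-20,1.047, 26.4,-42.7,-10,1.047]' 46; python3 -c "
from h import *
st()"; python3 -m crank '[0,0,5,0, 0,0,10,0, 0,0,14,0, 0,0,17,0, 0,0,19,0, 0,0,21,0, 0,0,23,0, 0,0,23,0, 0,0,23,0, 0,0,23,0]' 34;  python3 -c "
from h import *
st()"
```

```text
time: 7.5
tcp_pos: [627.8, -165.5, 175.3]
orientation: [3.139, 0.003, 2.073]
wrist_force: [-0.0, -0.1, -0.5]
opening: 45.9
grip_force: 0.0
t 7.5 r 50.9 arm ang -58.9 yaw-180 -61.2 z 175.3 Frad 0.1 Ftan -0.1 Fz -0.5 q7 0.29 open 45.9
time: 8.5
tcp_pos: [626.2, -165.6, 150.0]
orientation: [3.141, 0.0, 2.07]
wrist_force: [-0.4, -0.6, 0.2]
opening: 34.2
grip_force: 0.0
t 8.5 r 50.1 arm ang -60.5 yaw-180 -61.4 z 150.0 Frad 0.3 Ftan -0.6 Fz 0.2 q7 0.27 open 34.2
```

Feel for the arm by closing gently.

```bash
python3 -m crank '[0,0,0,0, 0,0,0,0, 0,0,0,0, 0,0,0,0, 0,0,0,0, 0,0,0,0, 0,0,0,0, 0,0,0,0, 0,0,0,0, 0,0,0,0]' 10 3;  python3 -c "
from h import *
st()"
```

```text
time: 9.5
tcp_pos: [626.1, -165.6, 149.9]
orientation: [3.141, 0.0, 2.07]
wrist_force: [0.5, -0.5, 0.4]
opening: 23.0
grip_force: 3.0
t 9.5 r 50.1 arm ang -60.6 yaw-180 -61.4 z 149.9 Frad 0.7 Ftan 0.2 Fz 0.4 q7 0.27 open 23.0
```

```bash
python3 -m crank '[0,0,0,0, 0,0,0,0, 0,0,1,0, 0,0,2,0, 0,0,3,0, 0,0,4,0, 0,0,5,0, 0,0,5,0, 0,0,5,0, 0,0,5,0]' 27 20;  python3 -c "
from h import *
st()"; python3 -m crank '[0.1,2.6,0,-0.052, 0.3,5.2,0,-0.105, 0.6,7.8,0,-0.157, 1.1,10.4,0,-0.209, 1.7,12.9,0,-0.262, 2.4,15.5,0,-0.314, 3.3,17.9,0,-0.367, 4.3,20.3,0,-0.419, 5.4,22.7,0,-0.471, 6.7,25,0,-0.524]';  python3 -c "
from h import *
st()
p=shot('top'); print(' '.join(f'{a}:{v}' for a,v in arms(p,ax=AX)))"
```

```text
time: 10.5
tcp_pos: [626.1, -165.6, 144.9]
orientation: [3.142, 0.0, 2.07]
wrist_force: [-0.2, 0.8, 0.4]
opening: 27.0
grip_force: 0.0
t 10.5 r 50.0 arm ang -60.6 yaw-180 -61.4 z 144.9 Frad -0.8 Ftan 0.2 Fz 0.4 q7 0.26 open 27.0
time: 11.5
tcp_pos: [643.6, -149.2, 144.6]
orientation: [-3.138, -0.001, 2.595]
wrist_force: [-2.6, -2.6, 2.8]
opening: 26.7
grip_force: 1.8
t 11.5 r 50.1 arm ang -32.8 yaw-180 -31.3 z 144.6 Frad -0.8 Ftan -3.6 Fz 2.8 q7 0.71 open 26.7
-180:202 -176:198 -172:155 -168:70 -164:37 -160:37 -156:35 -152:34 -148:46 -144:99 -140:132 -136:136 -132:138 -128:138 -124:136 -120:135 -116:135 -112:135 -108:142 -104:148 -100:149 -96:145 -92:132 -88:108 -84:91 -80:77 -76:68 -72:63 -68:72 -64:92 -60:113 -56:122 -52:110 -48:103 -44:99 -40:104 -36:113 -32:117 -28:114 -24:94 -20:65 -16:54 -12:53 -8:53 -4:53 0:53 4:55 8:67 12:98 16:126 20:172 24:202 28:207 32:207 36:208 40:208 44:207 48:208 52:209 56:208 60:207 64:205 68:200 72:178 76:100 80:69 84:133 88:103 92:44 96:64 100:149 104:197 108:206 112:205 116:204 120:205 124:204 128:205 132:204 136:203 140:202 144:202 148:203 152:201 156:201 160:201 164:201 168:203 172:203 176:204
```

The wheel now follows (about 27° so far, 3.6 N). Continuing anticlockwise.

```bash
python3 -m crank '[0.2,4.4,0,-0.087, 0.8,8.7,0,-0.175, 1.7,12.9,0,-0.262, 3,17.1,0,-0.349, 4.7,21.1,0,-0.436, 6.7,25,0,-0.524, 9,28.7,0,-0.611, 11.7,32.1,0,-0.698, 14.6,35.4,0,-0.785, 17.9,38.3,0,-0.873]';  python3 -c "
from h import *
st()"; python3 -m crank '[0,1.7,0,-0.035, 0.1,3.5,0,-0.07, 0.3,5.2,0,-0.105, 0.5,7,0,-0.14, 0.8,8.7,0,-0.175, 0.8,8.7,0,-0.175, 0.8,8.7,0,-0.175, 0.8,8.7,0,-0.175, 0.8,8.7,0,-0.175, 0.8,8.7,0,-0.175]';  python3 -c "
from h import *
st()"
```

```text
time: 12.55
tcp_pos: [649.5, -108.1, 144.7]
orientation: [-3.139, -0.001, -2.816]
wrist_force: [0.1, -4.0, -0.3]
opening: 27.0
grip_force: 1.9
t 12.55 r 50.0 arm ang 16.1 yaw-180 18.7 z 144.7 Frad -1.0 Ftan -3.9 Fz -0.3 q7 1.43 open 27.0
time: 13.55
tcp_pos: [645.9, -97.4, 144.9]
orientation: [3.141, 0.0, -2.641]
wrist_force: [-0.2, -2.0, -0.8]
opening: 26.7
grip_force: 1.0
t 13.55 r 50.8 arm ang 29.0 yaw-180 28.7 z 144.9 Frad -1.1 Ftan -1.6 Fz -0.8 q7 1.57 open 26.7
```

```bash
python3 -m crank '[0,0.9,0,-0.017, 0,1.7,0,-0.035, 0.1,2.6,0,-0.052, 0.1,3.5,0,-0.07, 0.2,4.4,0,-0.087, 0.3,5.2,0,-0.105, 0.3,5.2,0,-0.105, 0.3,5.2,0,-0.105, 0.3,5.2,0,-0.105, 0.3,5.2,0,-0.105]';  python3 -c "
from h import *
st()
i=meter('m2.png')"
```

```text
time: 14.55
tcp_pos: [643.2, -93.3, 144.9]
orientation: [-3.142, 0.0, -2.536]
wrist_force: [0.5, -3.1, -1.4]
opening: 27.1
grip_force: 1.9
t 14.55 r 50.6 arm ang 34.5 yaw-180 34.7 z 144.9 Frad -1.4 Ftan -2.8 Fz -1.4 q7 1.66 open 27.1
```

View pics/m2.png

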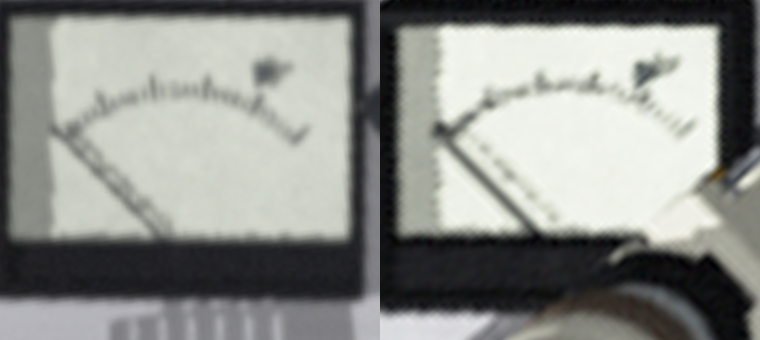

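The needle is nearly at zero: tip at (53,130) in the top view, line to (160,236), about 45° left. Now I'll creep onto the stop, watching force.

```bash
python3 -m crank '[0,0.5,0,-0.01, 0,1,0,-0.02, 0,1.5,0,-0.03, 0,2,0,-0.04, 0.1,2.5,0,-0.05, 0.1,2.5,0,-0.05, 0.1,2.5,0,-0.05, 0.1,2.5,0,-0.05, 0.1,2.5,0,-0.05, 0.1,2.5,0,-0.05]' ; cat >> h.py <<'E'
def needle(im,lo,hi,pc=(181,260),r0=50,r1=86):
    # darkness along rays from pivot in a 380 px wide rectified view; angle in deg right of case x
    g=255-cv2.GaussianBlur(im.max(2),(3,3),0).astype(np.float32); best=[]
    A=np.arange(lo,hi,0.25); r=np.arange(r0,r1,0.5)*2
    def sc(a,c):
        a=np.radians(a); x=(c+r*np.sin(a)).astype(np.float32)[None]; y=(pc[1]-r*np.cos(a)).astype(np.float32)[None]
        return cv2.remap(g,x,y,cv2.INTER_LINEAR).mean()
    S=np.array([sc(a,pc[0]) for a in A]); return A,S
def pk(A,S):
    i=int(np.argmax(S)); w=slice(max(0,i-4),i+5); b=np.maximum(S[w]-S[w].min(),0); return round(float((A[w]*b).sum()/b.sum()),2),round(float(S[i]),0)
E
python3 - <<'E'
from h import *
st(); meter('m3.png')
for f in ('m0','m1','m2','m3'):
    im=cv2.imread(f'pics/{f}.png')
    for h,nm in ((im[:,:380],'top'),(im[:,380:],'scn')):
        for pc in ((178,260),(181,260),(184,260)): print(f,nm,pc[0],pk(*needle(h,-55,0,pc)),end=' ')
        print()
E
```

```text
time: 15.65
tcp_pos: [642.7, -93.8, 144.9]
orientation: [-3.138, -0.0, -2.488]
wrist_force: [3.8, -7.2, -2.2]
opening: 27.1
grip_force: 4.3
t 15.65 r 50.0 arm ang 34.4 yaw-180 37.4 z 144.9 Frad -0.9 Ftan -8.1 Fz -2.2 q7 1.7 open 27.1
m0 top 178 (-17.26, 111.0) m0 top 181 (-18.44, 110.0) m0 top 184 (-19.64, 109.0) 
m0 scn 178 (-17.08, 121.0) m0 scn 181 (-18.23, 121.0) m0 scn 184 (-19.4, 121.0) 
m1 top 178 (-17.23, 116.0) m1 top 181 (-18.43, 115.0) m1 top 184 (-19.63, 114.0) 
m1 scn 178 (-17.07, 119.0) m1 scn 181 (-18.22, 120.0) m1 scn 184 (-19.39, 119.0) 
m2 top 178 (-42.41, 117.0) m2 top 181 (-43.36, 117.0) m2 top 184 (-44.25, 117.0) 
m2 scn 178 (-42.87, 141.0) m2 scn 181 (-43.82, 141.0) m2 scn 184 (-44.75, 140.0) 
m3 top 178 (-42.4, 117.0) m3 top 181 (-43.35, 117.0) m3 top 184 (-44.22, 117.0) 
m3 scn 178 (-42.86, 141.0) m3 scn 181 (-43.82, 141.0) m3 scn 184 (-44.74, 140.0)
```

The wheel is against the stop: the force rose to 8 N while the needle and TCP stayed put. One slight confirmation, then clockwise.

```bash
python3 -m crank '[0,0.5,0,0, 0,1,0,0, 0,1.5,0,0, 0,2,0,0, 0,2,0,0, 0,2,0,0, 0,2,0,0, 0,2,0,0, 0,1,0,0, 0,0,0,0]' ; python3 - <<'E'
from h import *
st(); im=meter()
for h in (im[:,:380],im[:,380:]): print(pk(*needle(h,-55,0)))
E
python3 -m crank '[0.2,-4.4,0,0.087, 0.8,-8.7,0,0.175, 1.7,-12.9,0,0.262, 3,-17.1,0,0.349, 4.7,-21.1,0,0.436, 6.7,-25,0,0.524, 9,-28.7,0,0.611, 11.7,-32.1,0,0.698, 14.6,-35.4,0,0.785, 17.9,-38.3,0,0.873]' ; python3 -c "
from h import *
st()"; python3 -m crank '[0.2,-4.4,0,0.087, 0.8,-8.7,0,0.175, 1.7,-12.9,0,0.262, 3,-17.1,0,0.349, 4.7,-21.1,0,0.436, 6.7,-25,0,0.524, 9,-28.7,0,0.611, 11.7,-32.1,0,0.698, 14.6,-35.4,0,0.785, 17.9,-38.3,0,0.873]'; python3 - <<'E'
from h import *
st(); im=meter()
for h in (im[:,:380],im[:,380:]): print(pk(*needle(h,-55,20)))
E
```

```text
time: 16.75
tcp_pos: [642.8, -93.8, 144.8]
orientation: [-3.139, -0.0, -2.489]
wrist_force: [2.4, -6.7, -1.8]
opening: 27.0
grip_force: 3.6
t 16.75 r 50.0 arm ang 34.4 yaw-180 37.4 z 144.8 Frad -1.8 Ftan -6.9 Fz -1.8 q7 1.7 open 27.0
(-43.38, 118.0)
(-43.82, 140.0)
time: 17.85
tcp_pos: [651.8, -127.0, 145.2]
orientation: [3.134, 0.001, 2.925]
wrist_force: [3.0, 4.5, -1.9]
opening: 27.7
grip_force: 2.5
t 17.85 r 50.5 arm ang -5.7 yaw-180 -12.4 z 145.2 Frad 2.5 Ftan 4.8 Fz -1.9 q7 0.98 open 27.7
time: 18.85
tcp_pos: [628.0, -163.5, 145.9]
orientation: [3.134, 0.0, 2.05]
wrist_force: [6.6, -1.3, -1.7]
opening: 27.2
grip_force: 2.8
t 18.85 r 49.2 arm ang -57.4 yaw-180 -62.6 z 145.9 Frad 4.7 Ftan 4.8 Fz -1.7 q7 0.24 open 27.2
(-19.67, 109.0)
(-19.07, 121.0)
```

```bash
python3 -m crank '[0.2,-4.4,0,0.087, 0.8,-8.7,0,0.175, 1.7,-12.9,0,0.262, 3,-17.1,0,0.349, 4.7,-21.1,0,0.436, 6.7,-25,0,0.524, 9,-28.7,0,0.611, 11.7,-32.1,0,0.698, 14.6,-35.4,0,0.785, 17.9,-38.3,0,0.873]' ; python3 -c "
from h import *
st()"; python3 -m crank '[0.2,-4.4,0,0.087, 0.8,-8.7,0,0.175, 1.7,-12.9,0,0.262, 3,-17.1,0,0.349, 4.7,-21.1,0,0.436, 6.7,-25,0,0.524, 9,-28.7,0,0.611, 11.7,-32.1,0,0.698, 14.6,-35.4,0,0.785, 14.6,-35.4,0,0.785]'; python3 - <<'E'
from h import *
st(); im=meter('m4.png')
for h in (im[:,:380],im[:,380:]): print(pk(*needle(h,-25,20)))
E
```

```text
time: 19.95
tcp_pos: [584.8, -168.1, 145.9]
orientation: [3.137, -0.001, 1.175]
wrist_force: [3.5, -4.5, 0.9]
opening: 26.8
grip_force: 2.6
t 19.95 r 49.0 arm ang -109.9 yaw-180 -112.7 z 145.9 Frad 3.0 Ftan 4.8 Fz 0.9 q7 -0.51 open 26.8
time: 20.95
tcp_pos: [555.9, -140.1, 145.5]
orientation: [3.141, -0.001, 0.393]
wrist_force: [-0.1, -2.6, 1.5]
opening: 27.1
grip_force: 1.3
t 20.95 r 49.0 arm ang -158.3 yaw-180 -157.5 z 145.5 Frad 1.0 Ftan 2.4 Fz 1.5 q7 -1.24 open 27.1
(7.33, 119.0)
(7.81, 118.0)
```

```bash
python3 -m crank '[0.2,-4.4,0,0.087, 0.8,-8.7,0,0.175, 1.7,-12.9,0,0.262, 3,-17.1,0,0.349, 4.7,-21.1,0,0.436, 6.7,-25,0,0.524, 9,-28.7,0,0.611, 11.7,-32.1,0,0.698, 11.7,-32.1,0,0.698, 11.7,-32.1,0,0.698]'; python3 - <<'E'
from h import *
st(); im=meter('m5.png')
for h in (im[:,:380],im[:,380:]): print(pk(*needle(h,0,30)))
z=np.hstack([cv2.resize(h[45:145,210:300],(400,444),interpolation=cv2.INTER_CUBIC) for h in (im[:,:380],im[:,380:])])
cv2.imwrite('pics/m5z.png',z)
E
```

```text
time: 22.05
tcp_pos: [553.9, -105.4, 144.5]
orientation: [-3.14, 0.001, -0.301]
wrist_force: [-0.2, -0.0, -0.9]
opening: 27.1
grip_force: 0.1
t 22.05 r 50.4 arm ang 160.8 yaw-180 162.8 z 144.5 Frad 0.2 Ftan 0.1 Fz -0.9 q7 -1.92 open 27.1
(18.2, 123.0)
(18.78, 112.0)
```

View pics/m5z.png

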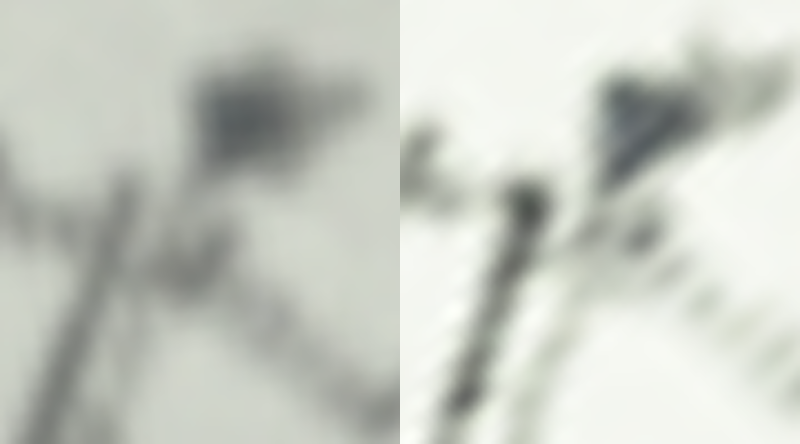

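The zoom shows the needle tip at (128,185) in the top half and (528,190) in the scene half. The set hand's point is at (205,185) and (605,190). That leaves about 5.2° of needle, or 18.5° of wheel. I'll creep 12° clockwise.

```bash
python3 -m crank '[0,-1.3,0,0.026, 0.1,-2.6,0,0.052, 0.2,-3.9,0,0.079, 0.3,-5.2,0,0.105, 0.4,-6.5,0,0.131, 0.6,-7.8,0,0.157, 0.8,-9.1,0,0.183, 1.1,-10.4,0,0.209, 1.1,-10.4,0,0.209, 1.1,-10.4,0,0.209]'; python3 - <<'E'
from h import *
st(); im=meter('m6.png'); m5=cv2.imread('pics/m5.png')
for k in (0,380):
    for nm,i in (('m5',m5),('m6',im)):
        h=i[:,k:k+380]; A,S=needle(h,14,32,r0=50,r1=84); f=needle(h,14,32,r0=95,r1=104); f2=needle(h,14,32,r0=92,r1=97)
        print(k,nm,'needle',pk(A,S),'flag',pk(*f),pk(*f2)); 
E
```

```text
time: 23.15
tcp_pos: [558.1, -96.6, 144.7]
orientation: [-3.142, 0.001, -0.514]
wrist_force: [-2.6, -2.0, -2.6]
opening: 27.1
grip_force: 1.7
t 23.15 r 50.3 arm ang 149.7 yaw-180 150.6 z 144.7 Frad 1.2 Ftan 3.1 Fz -2.6 q7 -2.13 open 27.1
0 m5 needle (18.2, 123.0) flag (23.58, 142.0) (23.08, 102.0)
0 m6 needle (21.32, 119.0) flag (24.1, 148.0) (24.42, 122.0)
380 m5 needle (18.74, 111.0) flag (23.89, 144.0) (23.61, 105.0)
380 m6 needle (21.71, 111.0) flag (24.61, 142.0) (26.1, 130.0)
```

```bash
python3 - <<'E'
from h import *
I={n:cv2.imread(f'pics/{n}.png') for n in ('m1','m2','m4','m5','m6')}
for k in (0,380):
  for pc in ((181,260),(178,260),(184,260),(181,254)):
    H=lambda n:I[n][:,k:k+380]
    print(k,pc,'needle6',pk(*needle(H('m6'),15,24.5,pc,60,86)),'flags',[pk(*needle(H(n),18,32,pc,94,104))[0] for n in ('m1','m2','m4','m5')],'zero',pk(*needle(H('m2'),-55,-30,pc)))
E
```

```text
0 (181, 260) needle6 (21.42, 122.0) flags [23.76, 23.78, 23.74, 23.52] zero (-43.36, 117.0)
0 (178, 260) needle6 (22.53, 122.0) flags [24.56, 24.57, 24.55, 24.27] zero (-42.41, 117.0)
0 (184, 260) needle6 (20.34, 122.0) flags [22.96, 22.98, 22.94, 22.77] zero (-44.25, 117.0)
0 (181, 254) needle6 (22.34, 123.0) flags [24.58, 24.61, 24.55, 24.49] zero (-45.13, 117.0)
380 (181, 260) needle6 (21.83, 115.0) flags [23.92, 23.98, 23.97, 23.85] zero (-43.82, 141.0)
380 (178, 260) needle6 (22.89, 114.0) flags [24.71, 24.76, 24.76, 24.62] zero (-42.87, 141.0)
380 (184, 260) needle6 (20.75, 115.0) flags [23.14, 23.2, 23.19, 23.07] zero (-44.75, 140.0)
380 (181, 254) needle6 (22.77, 122.0) flags [24.91, 24.97, 24.95, 24.88] zero (-45.58, 141.0)
```

About 2.2° of needle remains in both views. I'll move the wheel 6° (1.7° of needle) and stop a shade short.

```bash
python3 -m crank '[0,-1,0,0.021, 0,-2.1,0,0.042, 0.1,-3.1,0,0.063, 0.2,-4.2,0,0.084, 0.3,-5.2,0,0.105, 0.3,-5.2,0,0.105, 0.3,-5.2,0,0.105, 0.3,-5.2,0,0.105, 0.3,-5.2,0,0.105, 0.3,-5.2,0,0.105]'; python3 - <<'E'
from h import *
st(); im=meter('m7.png')
for k in (0,380):
    for r in ((50,84),(60,86),(70,88)): print(k,r,pk(*needle(im[:,k:k+380],17,27,(181,260),*r)))
E
```

```text
time: 24.25
tcp_pos: [561.4, -92.6, 144.9]
orientation: [-3.141, -0.0, -0.619]
wrist_force: [-2.9, -1.7, -1.6]
opening: 27.2
grip_force: 1.6
t 24.25 r 49.7 arm ang 143.8 yaw-180 144.5 z 144.9 Frad 1.4 Ftan 3.1 Fz -1.6 q7 -2.24 open 27.2
0 (50, 84) (23.05, 119.0)
0 (60, 86) (23.33, 123.0)
0 (70, 88) (23.67, 132.0)
380 (50, 84) (23.32, 106.0)
380 (60, 86) (23.38, 103.0)
380 (70, 88) (23.55, 112.0)
```

The needle is about 0.5° short of the set hand, well inside tolerance. Open, lift away and check.

```bash
python3 -m crank '[0,0,0,0, 0,0,0,0, 0,0,0,0, 0,0,0,0, 0,0,0,0, 0,0,-10,0, 0,0,-30,0, 0,0,-60,0, 0,0,-90,0, 0,0,-120,0]' 46; python3 -m crank '[0,0,-20,0, 0,0,-40,0, 0,0,-40,0, 0,0,-40,0, 0,0,-40,0, 0,0,-40,0, 0,0,-40,0, 0,0,-40,0, 0,0,-40,0, 0,0,-40,0]'; python3 - <<'E'
from h import *
st(); im=meter('m8.png')
for k in (0,380):
    for r in ((50,84),(60,86),(70,88)): print(k,r,pk(*needle(im[:,k:k+380],17,27,(181,260),*r)))
E
```

```text
time: 25.35
tcp_pos: [561.2, -92.7, 266.8]
orientation: [-3.141, -0.001, -0.619]
wrist_force: [0.1, 0.4, 0.3]
opening: 46.0
grip_force: 0.0
time: 26.35
tcp_pos: [561.2, -92.8, 304.7]
orientation: [3.142, 0.0, -0.619]
wrist_force: [0.2, -1.2, -0.3]
opening: 46.1
grip_force: 0.0
t 26.35 r 49.8 arm ang 144.0 yaw-180 144.5 z 304.7 Frad -0.9 Ftan 0.8 Fz -0.3 q7 -2.17 open 46.1
0 (50, 84) (23.05, 123.0)
0 (60, 86) (23.34, 127.0)
0 (70, 88) (23.78, 136.0)
380 (50, 84) (23.31, 107.0)
380 (60, 86) (23.37, 105.0)
380 (70, 88) (23.54, 114.0)
```

The needle stayed put and the hand is clear.

```bash
python3 -c "
from workcell import ctrl
print(ctrl.job_done())"
```

```text
the job is handed in; nothing more can be done
None
```

The job is handed in, with no verdict returned. The wheel was wound down to its zero stop, where the push peaked at about 8 N, then run up clockwise. By my camera measurement the needle rests about 0.5° short of the set hand (tolerance 1.7°), and the hand is lifted clear.

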